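# Put the wrapping kit back in its caddy

### The arm

A 6-joint arm with a two-finger parallel gripper is mounted at the origin on a cart in front of the work surface, level with it; the furniture and walls round the work are solid. World frame = base frame: x ahead of the robot, y to its left, z up, the work surface at z = 0. Lengths are in m, angles in rad, forces in N, time in s.
With the tool pointing down it reaches from about 0.375 to 0.9 m from the base axis. Payload 3.1 kg.
Tool frame: the origin (TCP) lies on the centre line of the jaws, within the pads' length; the fingertips stand robot.tip_reach ahead of it and the grasp point (between the pads) lies 8 mm behind it (robot.tip_reach is the distance from the TCP to the fingertips, in m); z points along the fingers, y is the line along which they close (so a half turn about z gives the same grasp; the last joint's range is limited). The gripper opens to 87 mm and grips with 3 to 60 N. Pads are 19 mm wide; open, the fingers measure 117 mm over their backs; the gripper's body (75 mm by 190 mm) begins 51 mm behind the grasp point.
Start: joints at [0.99, 0.527, 1.433, -0, 1.181, -0.178], TCP at [0.245, 0.575, 0.234] pointing down, gripper open.
Joint ranges: [-3.08, 3.08], [-0.75, 2.2], [0.22, 2.44], [-1.43, 4.57], [0, 2.65], [-2.85, 2.85]. Speed limits (rad/s): [2.79, 2.79, 3.14, 3.14, 3.14, 3.14].

### API

Orientations are given as a unit quaternion [x, y, z, w].
In Python, from rig import robot gives the robot as it stands.
- The arm moves only by the tool jog_arm, never from a script. Its argument "motion" is one flat list of numbers, 7 for each row, row after row: the shift along the tool's x, y, z scaled (see below), then the turn, a rotation vector about the tool's x, y, z scaled (see below), then the gripper's target within -1 to 1 (shut at 1, half-way at 0, fully open at -1). In form: [x, y, z, rx, ry, rz, hand, x, y, z, rx, ry, rz, hand, ...]. A call has 1 to 12 rows; each row shifts and turns the commanded pose from where the row before left it, along the tool's axes as they then stand; what a row does not reach is not made up. The controller multiplies each number of a shift by 4 cm and each number of a turn by 4 degrees. A row lasts 1/8 s, in which the tool goes at most 62.5 mm and 10.7 degrees, less where a joint would pass 70% of its speed; a pose out of reach is approached as far as the arm can. A call with a number of a shift or a turn outside -1 to 1 is refused whole. A call with a gripper value outside its range is refused whole. The fingers move at their own pace and stop on an object; "grip_force" is the grip in N (left out, the last holds). Time passes only in rows, so rows that do not move let the fingers close. It gives the time, the measured TCP pose, the force, the opening and the grip force at its end, in the units of the state.
- robot.get_obs(): the state, without advancing time (a new reading comes with each control period).
- robot.camera(name): name is "side" or "top"; returns the picture (400x640x3 uint8, blue, green, red); there is no depth.
- robot.calibration(name): a dict with "fx", "fy", "cx", "cy" (pixels), "dist_coeffs" ([k1, k2, p1, p2, k3] as OpenCV has them; the pictures are not rectified), "R" (3x3) and "t" (3): a world point X has camera coordinates R X + t. Camera axes: x right, y down, z forward; pixel columns grow to the right and rows downward; lengths in m; the calibration is good to about 2 mm. A picture is of the moment at which its call begins. calibration takes no time and is no camera call.
- robot.hand_in(): hands the job in; it is judged then, once.
The state is a dict: "time": time; "q": joint angles; "joint_velocities": joint speeds; "joint_torque": joint torques, N m; "position": TCP position; "tool_rot": TCP orientation; "ft_force": force on the tool from outside, world axes, zero at the start; "moment": the same for the moment, N m; "grip_width": finger opening in m; "grip_force": force on a finger pad.
Only numpy, scipy, OpenCV 4.12 (cv2) and the standard library are available. Lean on these libraries where they do the work, as an engineer would, in place of code of your own. Each camera call takes 0.05 s, during which the arm holds its last target. There are 200 camera calls.

### The job

The gift-wrapping things lie mixed up with the tasting things on the card mat. Put the pen, the tape dispenser, the ribbon reel and the wax stamp back into the wooden wrapping caddy, each down in the insert made for it (pen in the trough, dispenser standing in the long bay, reel flat in the round well, stamp upright in the cup), and leave the tongs and the tasting dish where they are.

Things in the scene. Friction and masses are not known exactly. Their poses are not given: they have to be found in the camera images.
- pen: Black ball pen, 138 x 11 x 12 mm, 15 g, lying flat. Origin at the middle of its underside, x axis along the barrel (either end may point either way), z up. Grasp across the 10 mm barrel at its middle. Lies, like the other loose things, on a fixed brown card mat 2 mm thick on the counter.
- tape_dispenser: Dark green weighted tape dispenser standing on its foot, 47 x 133 x 67 mm, 0.4 kg. Origin at the centre of its underside, y axis along its length, z up. Foot 46 x 132 mm, 30 mm high; above it, from y = -22 to +51 mm and up to 67 mm, a 46 mm wide body with flat sides: grasp that across the width, near y = +14 mm. Lies on a 2 mm card mat on the counter.
- ribbon_spool: Reel of gold ribbon lying flat: pale flanges, 64 mm in diameter, 20 mm high, 50 g. Origin at the centre of its underside, z up. Grasp across the flanges by its upper half, since its insert encloses the lower 8 mm. Lies on a 2 mm card mat on the counter.
- wax_stamp: Wax-seal stamp standing upright: dark turned handle on a brass die, 25 mm in diameter, 78 mm high, 90 g. Origin at the centre of its underside, z up. Grasp round the handle. Lies on a 2 mm card mat on the counter.
- pen_rest: Caddy insert for the pen: pale wooden plate 174 x 66 mm with a trough along its middle. Origin at the centre of its underside (6 mm above the counter), x axis along the trough. Trough floor at z = 6 mm, 24 mm wide, 158 mm long; walls up to z = 16 mm, but none in its middle 68 mm, to leave room for the fingers. It and tape_bay lie at opposite ends of the tray and may swap.
- tape_bay: Caddy insert for the tape dispenser: pale wooden bay 174 x 66 mm, one rectangular recess. Origin at the centre of its underside (6 mm above the counter), x axis along its length. Recess floor at z = 6 mm, 148 x 58 mm, lips up to z = 15 mm; the dispenser stands in it lengthwise, either way round. All inserts are fixed in a dark wooden tray 190 x 236 mm, walls 16 mm high.
- reel_well: Caddy insert for the reel: pale wooden block 86 x 86 x 14 mm with a round well 76 mm in diameter. Origin at the centre of its underside (6 mm above the counter), z up, x axis parallel to that of the long inserts. Well floor at z = 6 mm, rim at z = 14 mm: the seated reel stands 12 mm proud. stamp_cup is its neighbour along x, 88 mm apart; the two may swap.
- stamp_cup: Caddy insert for the stamp: pale wooden plate 86 x 86 mm carrying one round upright cup, 56 mm across outside, 40 mm inside. Origin at the centre of its underside (6 mm above the counter), on the cup's axis, z up. Cup floor at z = 6 mm, rim at z = 28 mm. The stamp stands in it, die down.
- tongs: Steel praline tongs, 175 x 26 x 12 mm, lying flat: a tasting thing, not for the caddy. Origin at the middle of the underside, x axis along their length. Pen, tongs and dispenser lie roughly parallel (within 0.2 rad); reel, stamp and tasting dish stand in a row in that same direction, about 80 mm apart, so close across the row to pick one. Lies on a 2 mm card mat on the counter.
- sample_dish: Small round glazed tasting dish with three dark chocolate squares, 67 mm in diameter, 16 mm high: about as large as the reel, but not for the caddy. Origin at the centre of its underside. Lies on a 2 mm card mat on the counter.

How it is judged:
At the end, for the whole second after the job is handed in: Released and at rest on their insert floors: pen within 18 mm and 0.2 rad, dispenser upright within 15 mm and 0.15 rad (either way round), reel flat within 12 mm, stamp upright within 12 mm of the insert centres; tongs and tasting dish within 30 mm of where they lay (horizontal distance between pen and pen_rest below 0.018 m and angle between the x axis of pen and the x axis of pen_rest, either way round below 0.2 rad and z of pen in the frame of pen_rest between 0.001 and 0.014 m and linear speed of each of pen, tape_dispenser, ribbon_spool, wax_stamp below 0.02 m/s and angular speed of each of pen, tape_dispenser, ribbon_spool, wax_stamp below 0.2 rad/s and horizontal distance between tape_dispenser and tape_bay below 0.015 m and angle between the y axis of tape_dispenser and the x axis of tape_bay, either way round below 0.15 rad and z of tape_dispenser in the frame of tape_bay between 0.001 and 0.01 m and angle between each of tape_dispenser, ribbon_spool, wax_stamp's own z axis and vertical below 0.1 rad and horizontal distance between ribbon_spool and reel_well below 0.012 m and z of ribbon_spool in the frame of reel_well between 0.001 and 0.01 m and horizontal distance between wax_stamp and stamp_cup below 0.012 m and z of wax_stamp in the frame of stamp_cup between 0.001 and 0.01 m and distance of each of tongs, sample_dish from where it was at the start of the episode below 0.03 m); the robot touches nothing.
It fails at once if the tongs or the tasting dish are moved more than 30 mm from where they lay (distance of any of tongs, sample_dish from where it was at the start of the episode above 0.03 m).
It fails at once if the tasting dish is tipped (angle between sample_dish's own z axis and vertical above 0.4 rad).
It also fails if it takes over 104 s, if anything falls off the work surface, if the arm or the gripper's body presses on something with over 40 N, if the wrist force passes 120 N, or if a joint passes its speed limit or range.

## Working session

There is one attempt and no reset: what is moved stays moved. The work goes in short steps, Python scripts to look and compute and a tool call to move; the robot and the scene stay as the last step left them, time stands still between calls to the robot, and variables do not carry over. Pictures are saved under pics/ and viewed, at most 16 in all, crops included, and the job is handed in when it is done.

Besides the shell and the picture viewer there is one more tool, called after "Call:" as name(argument=value, ...) on one line, values as JSON. jog_arm: Moves the arm, as the interface text tells. Shifts and turns lie within -1 to 1; 1 stands for 4 cm of shift or 4 degrees of turn. Its arguments: {"type":"object","properties":{"motion":{"type":"array","items":{"type":"number"}},"grip_force":{"type":"number"}},"required":["motion"]}

```bash
mkdir -p pics; ls; python3 - <<'E'
from rig import robot
import cv2
for n in("top","side"):
    cv2.imwrite(f"pics/{n}0.png",robot.camera(n)); c=robot.calibration(n); print(n,c)
print(robot.get_obs(),robot.tip_reach)
E
```

```text
pics
top {'fx': 456.7373624317866, 'fy': 456.7373624317866, 'cx': 324.8068916571839, 'cy': 206.85986306323582, 'dist_coeffs': array([-0.08980145,  0.        ,  0.        ,  0.        ,  0.        ]), 'R': array([[-0.02939983, -0.99928518,  0.02376502],
       [-0.9925765 ,  0.02637889, -0.11872681],
       [ 0.11801504, -0.02707915, -0.99264252]]), 't': array([0.09252273, 0.48402601, 1.23756258])}
side {'fx': 443.0389257795762, 'fy': 443.0389257795762, 'cx': 316.62503781022787, 'cy': 199.2884544631661, 'dist_coeffs': array([-0.09807724,  0.        ,  0.        ,  0.        ,  0.        ]), 'R': array([[-0.99330631, -0.11547922,  0.00266849],
       [-0.05605077,  0.46166942, -0.88527942],
       [ 0.10099942, -0.87950321, -0.46505185]]), 't': array([0.49811674, 0.00802247, 1.02911395])}
{'time': 0.1, 'q': array([ 9.89503350e-01,  5.28336685e-01,  1.43376479e+00, -3.09970816e-05,
        1.18138776e+00, -1.78501923e-01]), 'joint_velocities': array([ 0.00088444,  0.00047636, -0.00294605, -0.00129752,  0.00097443,
        0.00170809]), 'joint_torque': array([ 4.22271305e-04, -4.40985310e+01, -1.77149373e+01,  6.34676311e-02,
        5.33160672e-02, -3.87831608e-05]), 'position': array([0.24462276, 0.57445452, 0.23269488]), 'tool_rot': array([ 2.00030978e-01,  9.79789114e-01, -8.85999294e-04, -3.38341073e-04]), 'ft_force': array([ 0.13757483, -0.34116991,  0.08538535]), 'moment': array([0.00457301, 0.00698648, 0.00768913]), 'grip_force': 0.0, 'grip_width': 0.08714110882801894} 0.011
```

View pics/top0.png

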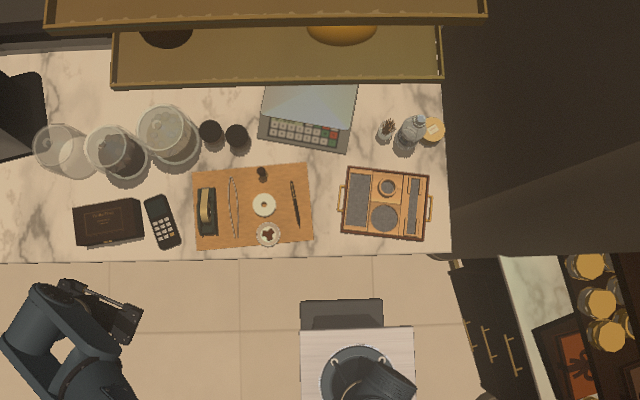

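View pics/side0.png

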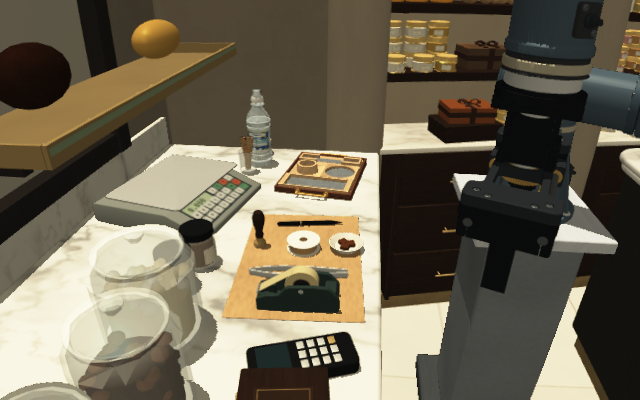

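Top view: mat at px (193–313, 163–250) with dispenser (207,210), tongs (233,207), reel (264,204), stamp (262,173), dish (268,234) and pen (295,205). The tray is at (385,203): bay on the left (358), pen rest on the right (412), cup at the top (387,188) and well below it (384,218). Next, enlarged crops.

```bash
python3 - <<'E'
import cv2
t=cv2.imread("pics/top0.png")
cv2.imwrite("pics/c1.png",cv2.resize(t[155:255,188:318],None,fx=6,fy=6,interpolation=cv2.INTER_CUBIC))
cv2.imwrite("pics/c2.png",cv2.resize(t[155:250,330:440],None,fx=6,fy=6,interpolation=cv2.INTER_CUBIC))
E
```

```text
(no output)
```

View pics/c1.png

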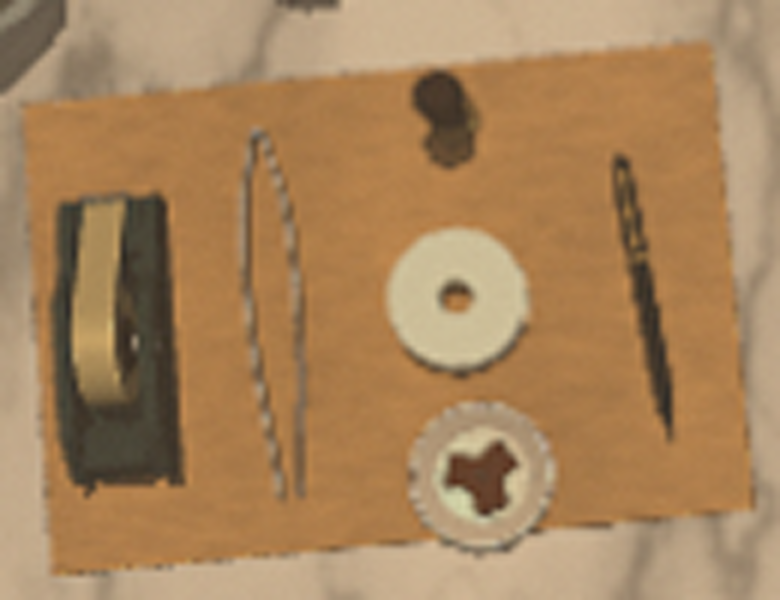

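View pics/c2.png

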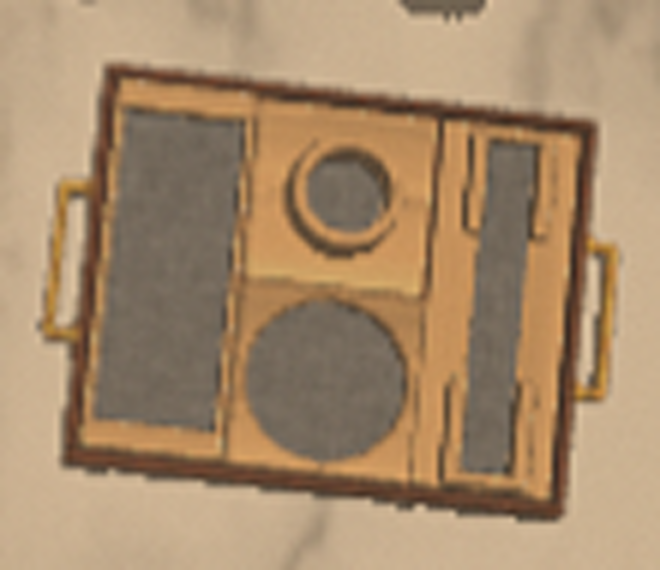

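The crops show clear outlines. The dispenser's tall body is at its far (+x) end. Now I measure with masks and rays.

```bash
cat > h.py <<'E'
import numpy as np, cv2
from rig import robot
def cast(n,px,z):
    c=robot.calibration(n); K=np.array([[c["fx"],0,c["cx"]],[0,c["fy"],c["cy"]],[0,0,1]])
    p=cv2.undistortPoints(np.array(px,float).reshape(-1,1,2),K,c["dist_coeffs"])[:,0]
    R=np.array(c["R"]);C=-R.T@np.array(c["t"]); d=np.c_[p,np.ones(len(p))]@R
    return (C+d*((z-C[2])/d[:,2])[:,None])
def proj(n,X):
    c=robot.calibration(n); K=np.array([[c["fx"],0,c["cx"]],[0,c["fy"],c["cy"]],[0,0,1]])
    return cv2.projectPoints(np.array(X,float).reshape(-1,1,3),cv2.Rodrigues(np.array(c["R"]))[0],np.array(c["t"]),K,np.array(c["dist_coeffs"]))[0][:,0]
def crop(pts,off,s=6): return (np.array(pts,float)+.5)/s-.5+np.array(off)
E
python3 - <<'E'
from h import *
np.set_printoptions(precision=4,suppress=True)
t=cv2.imread("pics/top0.png")
hsv=cv2.cvtColor(t,cv2.COLOR_BGR2HSV)
# tray
m=np.zeros(t.shape[:2],np.uint8); r=np.s_[160:245,335:435]
m[r]=((hsv[r][...,1]<60)&(hsv[r][...,2]<150)).astype(np.uint8)*255
for c in cv2.findContours(m,cv2.RETR_EXTERNAL,cv2.CHAIN_APPROX_NONE)[0]:
    if cv2.contourArea(c)<60: continue
    cc,s,a=cv2.minAreaRect(c); M=cv2.moments(c); g=(M['m10']/M['m00'],M['m01']/M['m00'])
    W=cast("top",c[:,0],.012); w=cv2.minAreaRect((W[:,:2]*1000).astype(np.float32))
    print("floor",np.array(g),cast("top",[g],.012)[0],w)
b=cast("top",crop([(108,68),(596,123),(560,518),(66,463)],(330,155)),.016); print("tray corners",b,b.mean(0))
print("cuprim",cast("top",crop([(342,193)],(330,155)),.034))
o=(188,155)
print("pen",cast("top",crop([(621,157),(671,437)],o),.008))
print("stamp top, base",cast("top",crop([(438,95)],o),.078),cast("top",crop([(450,150)],o),.006))
print("reel",cast("top",crop([(458,299)],o),.022),"dish",cast("top",crop([(482,476)],o),.016))
print("disp foot front",cast("top",crop([(75,483),(183,483)],o),.032),"rear at .069",cast("top",crop([(60,200),(163,195)],o),.069),cast("top",crop([(60,200),(163,195)],o),.032))
print("tongs",cast("top",crop([(256,130),(290,495)],o),.01))
s=cv2.imread("pics/side0.png")
cv2.imwrite("pics/c3.png",cv2.resize(s[200:325,222:382],None,fx=5,fy=4.8,interpolation=cv2.INTER_CUBIC))
E
```

```text
floor [383.7615 218.1699] [ 0.4519 -0.0862  0.012 ] ((452.4745788574219, -86.92146301269531), (68.11866760253906, 67.75675964355469), 88.34014129638672)
floor [386.9767 187.0523] [ 0.5401 -0.0993  0.012 ] ((540.2693481445312, -99.43285369873047), (28.550609588623047, 28.886985778808594), 87.40409088134766)
floor [412.4408 206.0745] [ 0.4839 -0.1694  0.012 ] ((485.1363830566406, -169.31175231933594), (21.2237548828125, 155.67868041992188), 81.7646484375)
floor [357.6967 199.6462] [ 0.5063 -0.0147  0.012 ] ((507.0716552734375, -15.187824249267578), (54.00592041015625, 144.62051391601562), 81.9675064086914)
tray corners [[ 0.6029  0.0107  0.016 ]
 [ 0.5711 -0.2208  0.016 ]
 [ 0.3846 -0.1931  0.016 ]
 [ 0.417   0.0368  0.016 ]] [ 0.4939 -0.0916  0.016 ]
cuprim [[ 0.5375 -0.0946  0.034 ]]
pen [[0.5657 0.1717 0.008 ]
 [0.4328 0.1511 0.008 ]]
stamp top, base [[0.5834 0.2497 0.078 ]] [[0.5715 0.2524 0.006 ]]
reel [[0.4984 0.2479 0.022 ]] dish [[0.4165 0.2386 0.016 ]]
disp foot front [[0.4171 0.4234 0.032 ]
 [0.4158 0.3737 0.032 ]] rear at .069 [[0.542  0.4213 0.069 ]
 [0.543  0.3748 0.069 ]] [[0.5482 0.4307 0.032 ]
 [0.5493 0.3827 0.032 ]]
tongs [[0.5829 0.3435 0.01  ]
 [0.4104 0.3285 0.01  ]]
```

View pics/c3.png

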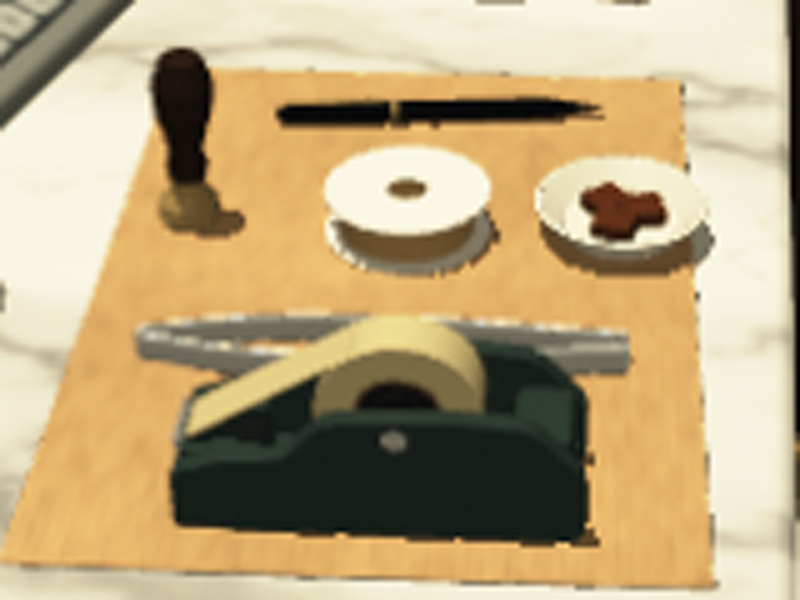

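c3 shows the dispenser's tall body at the robot end (−x) and its low end at +x. The stamp is upright at crop (187,150), and the reel's flange centre is at (407,190). I cross-check these in the side view.

```bash
python3 - <<'E'
from h import *
np.set_printoptions(precision=4,suppress=True)
f=lambda p,z:cast("side",np.array([( (x+.5)/5-.5+222,(y+.5)/4.8-.5+200) for x,y in p]),z)
print("reel",f([(407,190)],.022));print("stamp bulb",f([(183,100)],.062),"die",f([(190,208)],.010))
print("pen",f([(278,115),(603,107)],.008))
print("disp base +y",f([(174,523),(585,540)],.002))
print("dish",f([(622,207)],.018))
for n in("top","side"):
  c=robot.calibration(n);print(-np.array(c["R"]).T@np.array(c["t"]))
o=(188,155)
print("stamp bulb top",cast("top",crop([(438,97)],o),.07),"die",cast("top",crop([(450,148)],o),.008))
E
```

```text
reel [[0.4986 0.251  0.022 ]]
stamp bulb [[0.5823 0.2584 0.062 ]] die [[0.5832 0.2562 0.01  ]]
pen [[0.5641 0.1766 0.008 ]
 [0.4294 0.1534 0.008 ]]
disp base +y [[0.5483 0.432  0.002 ]
 [0.4171 0.4242 0.002 ]]
dish [[0.4163 0.2474 0.018 ]]
[0.3371 0.1132 1.2837]
[0.3913 0.9589 0.4844]
stamp bulb top [[0.5842 0.2506 0.07  ]] die [[0.5721 0.2522 0.008 ]]
```

Call:
jog_arm(motion=[0,0,0,0,0,-1,-1,0,0,0,0,0,-1,-1,0,0,0,0,0,-1,-1,0,0,0,0,0,-1,-1,0,0,0,0,0,-1,-1,0,0,0,0,0,-0.77,-1,-0.7,-0.9,0,0,0,0,-1,-0.7,-0.9,0,0,0,0,-1,-0.7,-0.9,0,0,0,0,-1,-0.7,-0.9,0,0,0,0,-1,-0.7,-0.9,0,0,0,0,-1,-0.7,-0.9,0,0,0,0,-1], grip_force=20)

```text
time: 1.6
position: [0.4135, 0.3576, 0.2332]
tool_rot: [-0.0, 1.0, -0.0, -0.0]
ft_force: [-0.4, 0.3, -0.5]
grip_width: 0.087
grip_force: 0.0
```

Call:
jog_arm(motion=[-0.7,-0.9,0.5,0,0,0,-1,-0.7,-0.9,0.5,0,0,0,-1,-0.7,-0.9,0.5,0,0,0,-1,0,0,0.5,0,0,0,-1,0,0,0.5,0,0,0,-1,0,0,0,0,0,0,-1,0,0,0,0,0,0,-1,0,0,0,0,0,0,-1])

```text
time: 2.6
position: [0.4975, 0.2514, 0.1345]
tool_rot: [-0.0, 1.0, 0.0, 0.001]
ft_force: [-0.0, 0.7, 0.3]
grip_width: 0.0874
grip_force: 0.0
```

Call:
jog_arm(motion=[-0.02,-0.05,0.8,0,0,0,-1,0,0,0.8,0,0,0,-1,0,0,0.7,0,0,0,-1,0,0,0.48,0,0,0,-1,0,0,0,0,0,0,-1,0,0,0,0,0,0,0.5,0,0,0,0,0,0,0.5,0,0,0,0,0,0,0.5,0,0,0,0,0,0,0.5,0,0,0,0,0,0,0.5,0,0,0,0,0,0,0.5], grip_force=15)

```text
time: 3.98
position: [0.4983, 0.2491, 0.0232]
tool_rot: [-0.0, 1.0, 0.0, 0.001]
ft_force: [-0.7, -0.1, 5.9]
grip_width: 0.0631
grip_force: 15.0
```

Call:
jog_arm(motion=[0,0,-0.6,0,0,0,0.5,0,0,-0.8,0,0,0,0.5,0,0,-0.8,0,0,0,0.5,0.14,-0.8,0,0,0,0,0.5,0.14,-0.9,0,0,0,0,0.5,0.14,-0.9,0,0,0,0,0.5,0.14,-1,0,0,0,0,0.5,0.14,-1,0,0,0,0,0.5,0.14,-1,0,0,0,0,0.5,0.14,-1,0,0,0,0,0.5,0.14,-1,0,0,0,0,0.5,0.06,-0.77,0,0,0,0,0.5])

```text
time: 5.48
position: [0.4501, -0.0873, 0.1103]
tool_rot: [0.001, 1.0, 0.0, -0.0]
ft_force: [0.0, 0.2, -0.9]
grip_width: 0.0635
grip_force: 15.0
```

Call:
jog_arm(motion=[0,0,0,0,0,0,0.5,0,0,0,0,0,0,0.5])

```text
time: 5.72
position: [0.4501, -0.0852, 0.1102]
tool_rot: [0.0, 1.0, 0.0, -0.0]
ft_force: [-0.4, 1.1, -0.5]
grip_width: 0.0634
grip_force: 15.0
```

```bash
python3 - <<'E'
from h import *
t=robot.camera("top");s=robot.camera("side");cv2.imwrite("pics/t1.png",t);cv2.imwrite("pics/s1.png",s)
a=cv2.resize(t[150:250,330:440],None,fx=3.6,fy=4,interpolation=cv2.INTER_CUBIC)
b=cv2.resize(s[110:210,270:380],None,fx=3.6,fy=4,interpolation=cv2.INTER_CUBIC)
cv2.imwrite("pics/c4.png",np.hstack([a,b]))
E
```

```text
(no output)
```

View pics/c4.png

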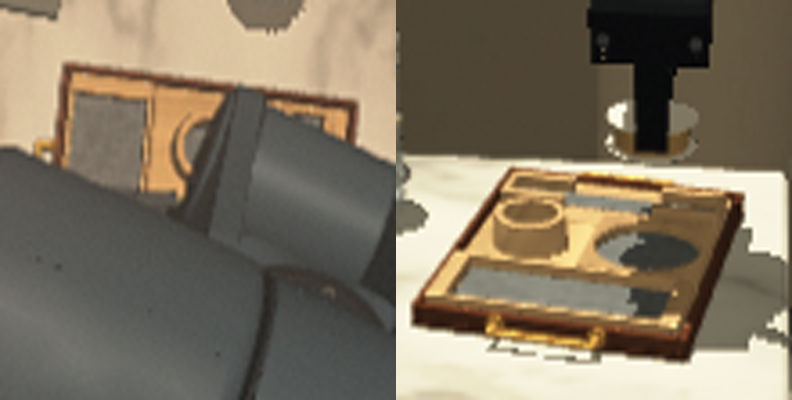

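The reel is held level, centred on the finger at (653,135). The side view also shows the well rim centre at (647,250) and cup rim centre at (530,214), so I cross-check the insert positions.

```bash
python3 - <<'E'
from h import *
f=lambda x,y,z:cast("side",[((x-396+.5)/3.6-.5+270,(y+.5)/4-.5+110)],z)
print(f(647,250,.020),f(530,214,.034))
# tray outer corners at .016
print(np.mean([f(515,168,.016)[0],f(743,196,.016)[0],f(692,335,.016)[0],f(413,303,.016)[0]],0))
print(f(515,168,.016),f(743,196,.016),f(692,335,.016),f(413,303,.016))
E
```

```text
[[ 0.45171934 -0.07447019  0.02      ]] [[ 0.53745977 -0.08978758  0.034     ]]
[ 0.49236855 -0.08735307  0.016     ]
[[ 0.56647542 -0.21344516  0.016     ]] [[ 0.38538368 -0.18331354  0.016     ]] [[0.41475849 0.03374928 0.016     ]] [[0.6028566  0.01359715 0.016     ]]
```

```bash
python3 - <<'E'
from h import *
s=cv2.imread("pics/s1.png")
p=proj("side",[[.4503,-.0852,.109],[.4503,-.0852,.089]]);print(p)
for x,y in p: print("crop",(x-270+.5)*3.6-.5+396,(y-110+.5)*4-.5)
q=proj("side",[[.4509,-.0858,.020],[.538,-.0982,.034]])
for x,y in q: print("crop",(x-270+.5)*3.6-.5+396,(y-110+.5)*4-.5)
cv2.imwrite("pics/c5.png",cv2.resize(s[125:205,300:370],None,fx=7,fy=7,interpolation=cv2.INTER_CUBIC))
E
```

```text
[[341.14949422 137.71767443]
 [340.93320123 145.27354737]]
crop 653.4381791947212 112.37069770269136
crop 652.6595244431326 142.59418949968529
crop 649.2507353497037 242.8996992553806
crop 530.829118545432 208.93454371480982
```

View pics/c5.png

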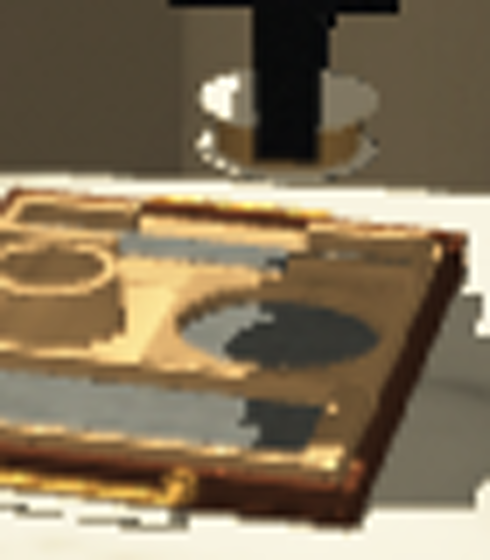

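Accounting for the ~1 px side-view bias, the reel matches the top-view position of the well, so I lower it.

Call:
jog_arm(motion=[-0.02,0.01,0.7,0,0,0,0.5,0,0,0.6,0,0,0,0.5,0,0,0.4,0,0,0,0.5,0,0,0.2,0,0,0,0.5,0,0,0,0,0,0,0.5,0,0,0,0,0,0,0.5])

```text
time: 6.58
position: [0.4517, -0.0853, 0.0348]
tool_rot: [-0.0, 1.0, -0.0, 0.0]
ft_force: [-0.7, -0.6, -0.3]
grip_width: 0.0633
grip_force: 15.0
```

Call:
jog_arm(motion=[0,0,0.03,0,0,0,0.5,0,0,0,0,0,0,-0.7,0,0,0,0,0,0,-0.7,0,0,0,0,0,0,-0.7,0,0,-0.5,0,0,0,-0.7,0,0,-0.8,0,0,0,-0.7,0,0,-0.8,0,0,0,-0.7,0,0,-0.8,0,0,0,0])

```text
time: 7.58
position: [0.4511, -0.0853, 0.1501]
tool_rot: [0.0, 1.0, 0.0, -0.0]
ft_force: [1.1, -0.0, 0.1]
grip_width: 0.0695
grip_force: 0.0
```

Call:
jog_arm(motion=[-0.35,0.9,0,0,0,0,-0.2,-0.35,0.9,0,0,0,0,-0.2,-0.35,0.9,0,0,0,0,-0.2,-0.35,0.9,0,0,0,0,-0.2,-0.35,0.9,0,0,0,0,-0.2,-0.35,0.9,0,0,0,0,-0.2,-0.35,0.9,0,0,0,0,-0.2,-0.35,0.9,0,0,0,0,-0.2,-0.35,0.9,0,0,0,0,-0.2,-0.15,0.36,0,0,0,0,-0.2,0,0,0,0,0,0,-0.2,0,0,0,0,0,0,-0.2])

```text
time: 9.07
position: [0.5825, 0.2517, 0.1488]
tool_rot: [0.0, 1.0, -0.0, -0.001]
ft_force: [1.1, -0.2, -0.3]
grip_width: 0.0521
grip_force: 0.0
```

```bash
python3 - <<'E'
from h import *
s=robot.camera("side");t=robot.camera("top")
a=cv2.resize(t[150:250,330:440],None,fx=3.6,fy=4,interpolation=cv2.INTER_CUBIC)
b=cv2.resize(s[140:260,220:350],None,fx=3.2,fy=3.333,interpolation=cv2.INTER_CUBIC)
cv2.imwrite("pics/c6.png",np.hstack([a[:399],b[:399]]))
print(robot.get_obs()["position"])
E
```

```text
[0.58284347 0.25159336 0.14907127]
```

View pics/c6.png

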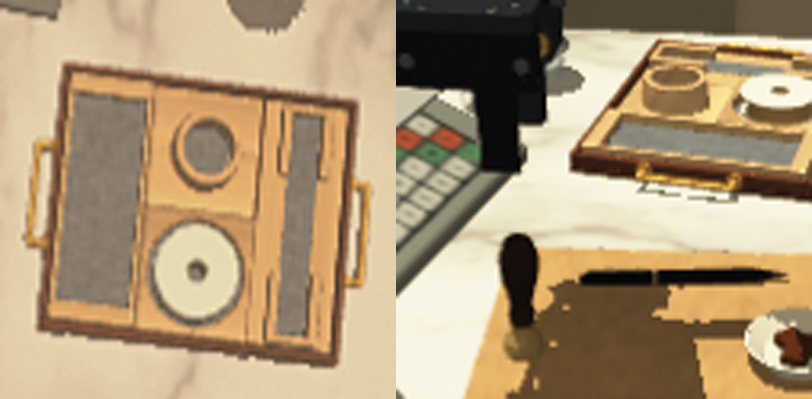

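The reel is seated and centred in the well (197,270). The stamp is upright below the open fingers.

Call:
jog_arm(motion=[0,0.01,0.7,0,0,0,-0.2,0,0,0.7,0,0,0,-0.2,0,0,0.6,0,0,0,-0.2,0,0,0.4,0,0,0,-0.2,0,0,0,0,0,0,-0.2,0,0,0,0,0,0,0.6,0,0,0,0,0,0,0.8,0,0,0,0,0,0,0.8,0,0,0,0,0,0,0.8,0,0,0,0,0,0,0.8,0,0,0,0,0,0,0.8], grip_force=20)

```text
time: 10.55
position: [0.5837, 0.2535, 0.0537]
tool_rot: [-0.0, 1.0, 0.0, 0.0]
ft_force: [-0.1, -0.4, 4.3]
grip_width: 0.024
grip_force: 20.0
```

Call:
jog_arm(motion=[0,0,-0.6,0,0,0,0.8,0,0,-0.9,0,0,0,0.8,0,0,-0.9,0,0,0,0.8,0.13,-0.9,0,0,0,0,0.8,0.13,-1,0,0,0,0,0.8,0.13,-1,0,0,0,0,0.8,0.13,-1,0,0,0,0,0.8,0.13,-1,0,0,0,0,0.8,0.13,-1,0,0,0,0,0.8,0.13,-1,0,0,0,0,0.8,0.13,-1,0,0,0,0,0.8,0.1,-0.88,0,0,0,0,0.8])

```text
time: 12.05
position: [0.5371, -0.099, 0.1486]
tool_rot: [0.0, 1.0, 0.0, -0.0]
ft_force: [0.3, -0.2, -1.1]
grip_width: 0.0239
grip_force: 20.0
```

Call:
jog_arm(motion=[0,0,0,0,0,0,0.8,0,0,0,0,0,0,0.8])

```text
time: 12.3
position: [0.5373, -0.0973, 0.1487]
tool_rot: [0.0, 1.0, 0.001, -0.001]
ft_force: [-0.5, 1.0, -1.1]
grip_width: 0.0239
grip_force: 20.0
```

```bash
python3 - <<'E'
from h import *
s=robot.camera("side")
cv2.imwrite("pics/c7.png",cv2.resize(s[110:200,260:380],None,fx=5,fy=5,interpolation=cv2.INTER_CUBIC))
p=robot.get_obs()["position"];print(p)
q=proj("side",[[p[0],p[1],p[2]-.052+.005],[p[0],p[1],p[2]-.052+.078],[.538,-.098,.034]]);print((q-[260,110]+.5)*5-.5)
E
```

```text
[ 0.53737915 -0.09682477  0.14880645]
[[237.3819545  139.00776689]
 [236.39268003  -1.09249453]
 [237.40548599 261.44159488]]
```

View pics/c7.png

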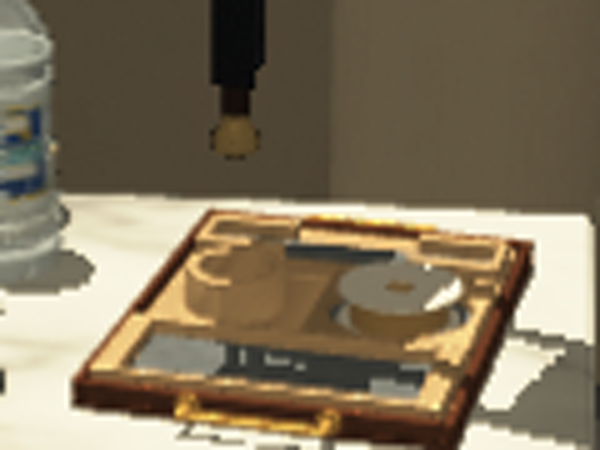

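The stamp hangs straight above the cup: die at (235,137), cup rim centre at about (238,264). Lowering.

Call:
jog_arm(motion=[0.02,-0.02,0.7,0,0,0,0.8,0,0,0.6,0,0,0,0.8,0,0,0.5,0,0,0,0.8,0,0,0.27,0,0,0,0.8,0,0,0,0,0,0,0.8,0,0,0,0,0,0,0.8])

```text
time: 13.1
position: [0.5375, -0.0985, 0.0669]
tool_rot: [-0.0, 1.0, -0.0, 0.001]
ft_force: [0.6, -0.1, -0.5]
grip_width: 0.0237
grip_force: 20.0
```

Call:
jog_arm(motion=[0,0,0.06,0,0,0,0.8,0,0,0,0,0,0,0.8,0,0,0,0,0,0,0.1,0,0,0,0,0,0,0.1,0,0,0,0,0,0,0.1,0,0,-0.4,0,0,0,0.1,0,0,-0.9,0,0,0,0.1,0,0,-0.9,0,0,0,0.1])

```text
time: 14.1
position: [0.5369, -0.0986, 0.1537]
tool_rot: [-0.0, 1.0, -0.0, 0.0]
ft_force: [0.6, 0.9, 0.0]
grip_width: 0.0393
grip_force: 0.0
```

Call:
jog_arm(motion=[0.14,0.9,0,0,0,0,0,0.14,0.9,0,0,0,0,0,0.14,0.9,0,0,0,0,0,0.14,0.95,0,0,0,0,0,0.14,0.95,0,0,0,0,0,0.14,0.95,0,0,0,0,0,0.14,0.95,0,0,0,0,0,0,0,0.4,0,0,-0.75,0,0,0,0.5,0,0,-0.75,0,0,0,0.5,0,0,-0.75,0,0,0,0,0,0,0,0,0,0,0,0,0,0,0])

```text
time: 15.6
position: [0.4984, 0.1615, 0.097]
tool_rot: [-0.078, 0.997, 0.0, 0.001]
ft_force: [0.2, 0.2, -0.3]
grip_width: 0.0434
grip_force: 0.0
```

```bash
python3 - <<'E'
from h import *
s=robot.camera("side");t=robot.camera("top")
a=cv2.resize(t[150:250,330:440],None,fx=3.6,fy=4,interpolation=cv2.INTER_CUBIC)
b=cv2.resize(s[160:280,250:380],None,fx=3.2,fy=3.333,interpolation=cv2.INTER_CUBIC)
cv2.imwrite("pics/c8.png",np.hstack([a[:399],b[:399]]))
print(robot.get_obs()["position"])
E
```

```text
[0.49853112 0.16142192 0.09707424]
```

View pics/c8.png

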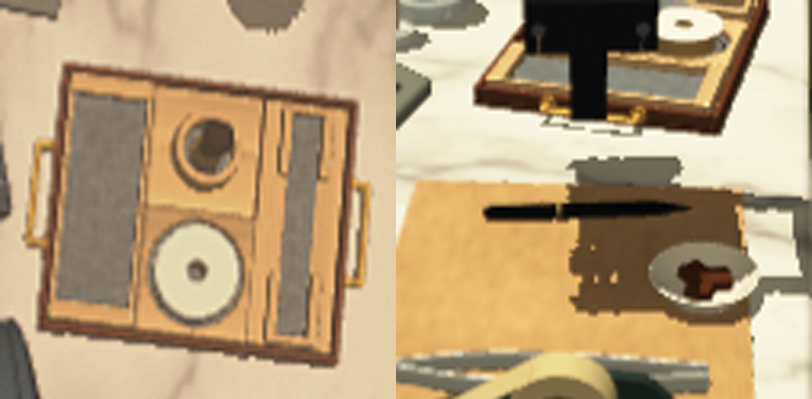

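The stamp stands in the cup (205,145). The pen lies under the fingers, in line with them.

Call:
jog_arm(motion=[0,0,0.7,0,0,0,0,0,0,0.6,0,0,0,0,0,0,0.4,0,0,0,0,0,0,0.32,0,0,0,0,0,0,0,0,0,0,0,0,0,0,0,0,0,0.6,0,0,0,0,0,0,1,0,0,0,0,0,0,1,0,0,0,0,0,0,1,0,0,0,0,0,0,1,0,0,0,0,0,0,1], grip_force=12)

```text
time: 17.08
position: [0.4979, 0.1614, 0.0154]
tool_rot: [-0.079, 0.997, -0.0, 0.0]
ft_force: [-0.5, -0.2, 2.4]
grip_width: 0.0094
grip_force: 12.0
```

Call:
jog_arm(motion=[0,0,-0.4,0,0,0,1,0,0,-0.8,0,0,0.86,1,0,0,-0.8,0,0,0.86,1,0,0,-0.5,0,0,0.86,1,0,0,0,0,0,0.86,1,0,0,0,0,0,0.86,1,-0.1,-0.9,0,0,0,0,1,-0.1,-0.9,0,0,0,0,1,-0.1,-0.9,0,0,0,0,1,-0.1,-0.9,0,0,0,0,1,-0.1,-0.9,0,0,0,0,1,-0.1,-0.9,0,0,0,0,1])

```text
time: 18.58
position: [0.4906, -0.057, 0.116]
tool_rot: [0.071, 0.997, -0.0, 0.0]
ft_force: [0.8, -0.0, -0.4]
grip_width: 0.0102
grip_force: 12.0
```

Call:
jog_arm(motion=[-0.1,-0.9,0,0,0,0,1,-0.1,-0.9,0,0,0,0,1,0,-0.5,0,0,0,0,1,0,-0.53,0,0,0,0,1,0,0,0,0,0,0,1,0,0,0,0,0,0,1])

```text
time: 19.32
position: [0.4822, -0.1683, 0.1155]
tool_rot: [0.072, 0.997, 0.0, -0.0]
ft_force: [0.4, 0.2, -0.0]
grip_width: 0.0097
grip_force: 12.0
```

```bash
python3 - <<'E'
from h import *
s=robot.camera("side");cv2.imwrite("pics/s2.png",s)
cv2.imwrite("pics/c9.png",cv2.resize(s[110:200,260:380],None,fx=5,fy=5,interpolation=cv2.INTER_CUBIC))
p=robot.get_obs()["position"];print(p)
u=np.array([.99,-.141,0]);c=p+[0,0,-.0154+.008]
q=proj("side",[c+.069*u,c-.069*u,c]);print((q-[260,110]+.5)*5-.5)
E
```

```text
[ 0.48228216 -0.16806551  0.11540765]
[[233.24388301  76.46824212]
 [485.91922068  98.39958001]
 [357.97184278  87.17497793]]
```

View pics/c9.png

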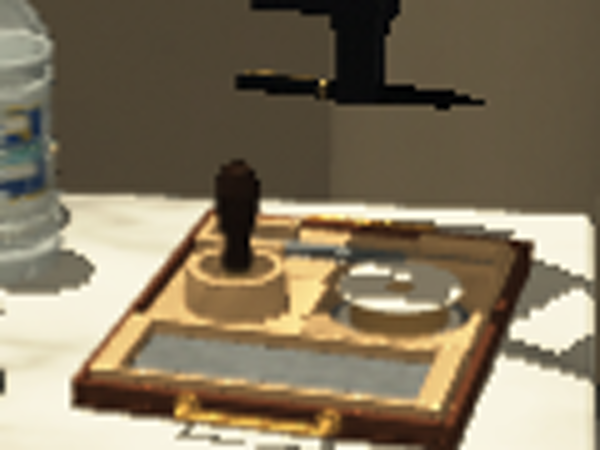

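The pen is level and centred in the grip. The gripper body could graze the 90 mm stamp top, so I place 6–7 mm toward −x along the trough (slack is 10 mm) and release slightly high.

Call:
jog_arm(motion=[0.14,-0.02,0.7,0,0,0,1,0,0,0.6,0,0,0,1,0,0,0.4,0,0,0,1,0,0,0.3,0,0,0,1,0,0,0.1,0,0,0,1,0,0,0,0,0,0,1,0,0,0,0,0,0,1])

```text
time: 20.25
position: [0.4772, -0.1692, 0.0317]
tool_rot: [0.071, 0.997, -0.0, 0.001]
ft_force: [0.1, 0.1, -0.4]
grip_width: 0.0099
grip_force: 12.0
```

Call:
jog_arm(motion=[0,0,0.09,0,0,0,1,0,0,0,0,0,0,1,0,0,0,0,0,0,0.5,0,0,0,0,0,0,0.4,0,0,0,0,0,0,0.4,0,0,-0.4,0,0,0,0.4,0,0,-0.9,0,0,0,0.4,0,0,-0.9,0,0,0,0.4,0,0,-0.9,0,0,0,0.4])

```text
time: 21.38
position: [0.4767, -0.1689, 0.1537]
tool_rot: [0.071, 0.997, -0.0, 0.0]
ft_force: [0.2, -0.6, -0.8]
grip_width: 0.0262
grip_force: 0.0
```

Call:
jog_arm(motion=[0.15,0.94,0,0,0,0,0,0.15,0.94,0,0,0,0,0,0.15,0.94,0,0,0,0,-0.6,0.15,0.94,0,0,0,0,-0.6,0.15,0.94,0,0,0,0,-0.6,0.15,0.94,0,0,0,0,-0.6,0.15,0.94,0,0,0,0,-0.6,0.15,0.94,0,0,0,0,-0.6,0.15,0.94,0,0,0,0,-0.6,0.15,0.94,0,0,0,0,-0.6,0.15,0.94,0,0,0,0,-0.6,0.15,0.94,0,0,0,0,-0.6])

```text
time: 22.88
position: [0.4697, 0.2892, 0.1527]
tool_rot: [0.071, 0.997, 0.0, 0.001]
ft_force: [0.2, -0.2, 0.4]
grip_width: 0.0695
grip_force: 0.0
```

Call:
jog_arm(motion=[0.13,0.94,0,0,0,0,-0.6,0.13,0.94,0,0,0,0,-0.6,0.13,0.94,0,0,0,0,-0.6,0,0,0,0,0,-0.96,-0.6,0,0,0,0,0,-0.96,-0.6,0,0,0,0,0,-0.96,-0.6,0,0,0,0,0,0,-0.6,0,0,0,0,0,0,-0.6])

```text
time: 23.88
position: [0.4705, 0.4017, 0.1522]
tool_rot: [-0.029, 1.0, 0.0, 0.0]
ft_force: [-0.5, -1.1, -0.2]
grip_width: 0.0696
grip_force: 0.0
```

```bash
python3 - <<'E'
from h import *
s=robot.camera("side");t=robot.camera("top")
cv2.imwrite("pics/t3.png",t)
a=cv2.resize(t[150:250,330:440],None,fx=3.6,fy=4,interpolation=cv2.INTER_CUBIC)
b=cv2.resize(s[180:330,220:380],None,fx=2.66,fy=2.66,interpolation=cv2.INTER_CUBIC)
cv2.imwrite("pics/c10.png",np.hstack([a[:398],b[:398]]))
print(robot.get_obs()["position"])
E
```

```text
[0.47053449 0.40166346 0.15190144]
```

View pics/c10.png

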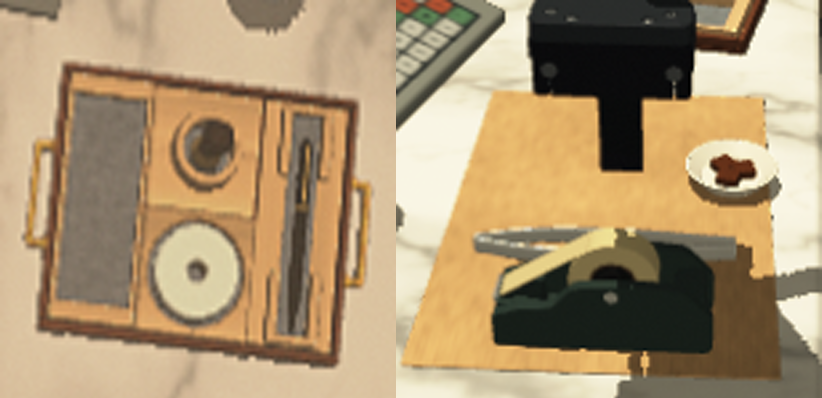

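The pen lies in the trough (centre (297,235)). The fingers are over the dispenser's body, so I descend and grip.

Call:
jog_arm(motion=[0,0.04,0.8,0,0,0,-0.6,0,0,0.8,0,0,0,-0.6,0,0,0.6,0,0,0,-0.6,0,0,0.45,0,0,0,-0.6,0,0,0,0,0,0,-0.6,0,0,0,0,0,0,0.2,0,0,0,0,0,0,0.6,0,0,0,0,0,0,0.6,0,0,0,0,0,0,0.6,0,0,0,0,0,0,0.6,0,0,0,0,0,0,0.6], grip_force=45)

```text
time: 25.35
position: [0.471, 0.404, 0.0465]
tool_rot: [-0.029, 1.0, 0.001, 0.001]
ft_force: [-0.3, 1.8, 5.9]
grip_width: 0.0454
grip_force: 45.0
```

Call:
jog_arm(motion=[0,0,-0.3,0,0,0,0.6,0,0,-0.4,0,0,0,0.6,0,0,-0.5,0,0,0,0.6,0,0,-0.6,0,0,0,0.6,0,0,-0.4,0,0,0,0.6,0,0,0,0,0,0,0.6,0,0,0,0,0,0,0.6])

```text
time: 26.22
position: [0.4698, 0.4029, 0.1329]
tool_rot: [-0.029, 1.0, -0.0, -0.001]
ft_force: [-0.4, 0.1, -5.1]
grip_width: 0.0456
grip_force: 45.0
```

```bash
python3 - <<'E'
from h import *
s=robot.camera("side")
cv2.imwrite("pics/c11.png",cv2.resize(s[180:330,220:380],None,fx=4,fy=4,interpolation=cv2.INTER_CUBIC))
p=robot.get_obs()["position"];print(p)
u=np.array([.998,.06,0]);v=np.array([-.06,.998,0])
c=p+.014*u+.023*v; c[2]=p[2]-.0457+.002
q=proj("side",[c+.066*u,c-.066*u]);print((q-[220,180]+.5)*4-.5)
E
```

```text
[0.46968292 0.40277998 0.13254356]
[[133.4717383  337.36222921]
 [484.49492621 350.26829241]]
```

View pics/c11.png

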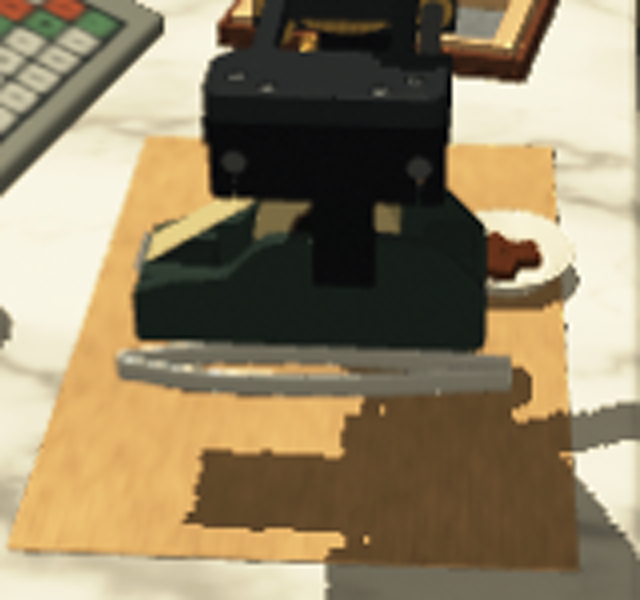

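The dispenser is held level and matches its predicted position to within about 0.5 px. Carrying it to the bay.

Call:
jog_arm(motion=[0,-0.4,0,0,0,0,0.6,0,-0.8,0,0,0,0,0.6,0,-1,0,0,0,0,0.6,0,-1,0,0,0,0,0.6,0,-1,0,0,0,0,0.6,0.04,-1,0,0,0,0,0.6,0,-1,0,0,0,0,0.6,0,-1,0,0,0,0,0.6,0,-1,0,0,0,0,0.6,0,-1,0,0,0,0,0.6,0,-0.8,0,0,0,0,0.6,0,-0.4,0,0,0,0,0.6])

```text
time: 27.78
position: [0.4926, -0.0142, 0.1333]
tool_rot: [-0.028, 1.0, -0.0, -0.0]
ft_force: [0.6, -0.7, -4.4]
grip_width: 0.0458
grip_force: 45.0
```

Call:
jog_arm(motion=[0,0,0,0,0,0.6,0.6,0,0,0,0,0,0.9,0.6,0,0,0,0,0,0.9,0.6,0,0,0,0,0,0.47,0.6,0,0,0,0,0,0,0.6,0,0,0,0,0,0,0.6])

```text
time: 28.52
position: [0.4929, -0.012, 0.1335]
tool_rot: [0.071, 0.997, 0.0, -0.0]
ft_force: [0.1, 0.6, -4.5]
grip_width: 0.0457
grip_force: 45.0
```

```bash
python3 - <<'E'
from h import *
o=robot.get_obs();p=o["position"];print(p,o["tool_rot"])
D=np.array([.4921,-.0129])-p[:2]
print("tool x,y units",(-.99*D[0]+.141*D[1])/.04,(.141*D[0]+.99*D[1])/.04)
s=robot.camera("side")
cv2.imwrite("pics/c12.png",cv2.resize(s[110:210,260:380],None,fx=5,fy=5,interpolation=cv2.INTER_CUBIC))
E
```

```text
[ 0.49288504 -0.01195949  0.13351902] [ 7.07607268e-02  9.97493315e-01  2.34831457e-05 -6.87104195e-05]
tool x,y units 0.01611438826980257 -0.02604499417025135
```

View pics/c12.png

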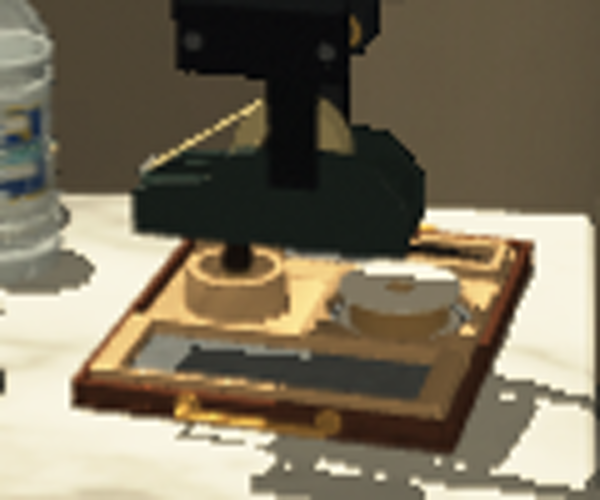

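The dispenser is above the bay and parallel to it. Lowering.

Call:
jog_arm(motion=[0.02,-0.03,0.5,0,0,0,0.6,0,0,0.5,0,0,0,0.6,0,0,0.4,0,0,0,0.6,0,0,0.25,0,0,0,0.6,0,0,0.15,0,0,0,0.6,0,0,0.07,0,0,0,0.6,0,0,0,0,0,0,0.6,0,0,0,0,0,0,0.6])

```text
time: 29.58
position: [0.4923, -0.0132, 0.0591]
tool_rot: [0.071, 0.997, -0.0, 0.0]
ft_force: [-0.6, -0.1, -4.5]
grip_width: 0.0455
grip_force: 45.0
```

Call:
jog_arm(motion=[0,0,0.05,0,0,0,0.6,0,0,0,0,0,0,0.6,0,0,0,0,0,0,-0.35,0,0,0,0,0,0,-0.35,0,0,0,0,0,0,-0.35,0,0,0,0,0,0,-0.35,0,0,-0.4,0,0,0,-0.35,0,0,-0.9,0,0,0,-0.35,0,0,-0.9,0,0,0,-0.35])

```text
time: 30.7
position: [0.4916, -0.0131, 0.1454]
tool_rot: [0.071, 0.997, 0.0, -0.001]
ft_force: [1.6, -0.4, -0.5]
grip_width: 0.0586
grip_force: 0.0
```

Call:
jog_arm(motion=[0,0.9,0,0,0,0,-0.35,0,0.9,0,0,0,0,-0.35,0,0.9,0,0,0,0,-0.35,0,0.9,0,0,0,0,-0.35,0,0.9,0,0,0,0,-0.35,0,0.9,0,0,0,0,-0.35,0,0.9,0,0,0,0,-0.35,0,0.9,0,0,0,0,-0.35,0,0,0,0,0,0,-0.35,0,0,0,0,0,0,-0.35])

```text
time: 31.95
position: [0.5323, 0.2715, 0.1445]
tool_rot: [0.071, 0.997, -0.0, -0.001]
ft_force: [0.3, -0.7, -0.3]
grip_width: 0.0587
grip_force: 0.0
```

```bash
python3 - <<'E'
from h import *
s=robot.camera("side");t=robot.camera("top")
a=cv2.resize(t[150:250,330:440],None,fx=3.6,fy=4,interpolation=cv2.INTER_CUBIC)
b=cv2.resize(s[110:210,260:380],None,fx=3.4,fy=4,interpolation=cv2.INTER_CUBIC)
cv2.imwrite("pics/c13.png",np.hstack([a,b]))
E
```

```text
(no output)
```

View pics/c13.png

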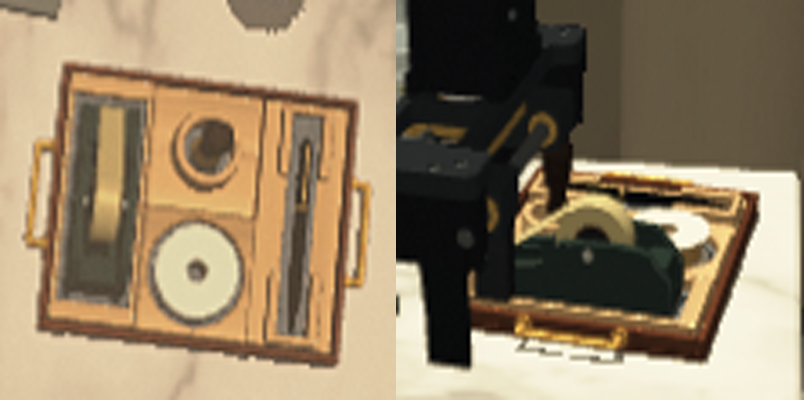

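All four are in their inserts: dispenser in the bay (102,200) with its floor showing on both ends, reel (197,270), stamp (205,145) and pen (297,235). The robot is clear, so I hand in.

```bash
python3 -c "
from rig import robot
print(robot.hand_in())"
```

```text
the job is handed in; nothing more can be done
None
```

The pen, tape dispenser, ribbon reel and wax stamp are each in their own inserts, the tongs and tasting dish were not touched, and I handed the job in at about 32 s; the hand-in call returned no verdict.

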